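# Put the master bearing away and fasten the hasp

## Task

Lay the large ball bearing flat in the empty bay of the open wooden gauge case, setting it down rather than dropping it. Then shut the lid fully, and only after that swing the hasp over the lid's front edge and down flat against the case front, so that the staple stands through its slot. Leave the other loose things on the bench where they are.

Things in the scene. Friction and masses are not known exactly. Their poses are not given: they have to be found in the camera images.
- bearing: the large steel ball bearing, outer diameter 62 mm, bore 30 mm (open), 16 mm thick, about 0.2 kg, lying flat on the bench; origin at the centre of its underside, z along its axis. The two other bearings are clearly smaller (40 mm).
- case: the wooden gauge case, fixed to the bench: 140 mm deep (x), 200 mm wide (y), 100 mm high without the lid, walls 6 mm. Origin at the centre of its underside; x points from the front (staple side, towards the robot) to the back (lid hinge), z up. A 4 mm divider at y = +25 mm, its top 85 mm above the bench, parts it in two bays; the narrower, +y one holds three plug gauges.
- bay (a point): centre of the floor of the wider, empty bay (case y = -35.5 mm): a rigid black rubber liner 65 mm above the bench and 35 mm below the case's rim; the bay measures 128 mm (case x) by 117 mm (case y). Axes as the case.
- lid_hinge (a point): middle of the lid's hinge line, on the back rim of the case (in the case frame x = +70 mm, z = 100.5 mm); its axes turn with the lid. In this frame the lid reaches from x = 0 to x = -140 mm, y = -100 to +100 mm, z = 0 (underside) to 12 mm (outer face).
- lid_edge (a point): middle of the lid's free edge, on its outer face (140 mm from the hinge line)
- lid (a joint): lid angle in rad: 0 shut, grows as it opens upward and back, 1.57 upright, at most 1.85; starts open. A stiff hinge: the lid stays at any angle and takes about 4 N at its edge to move.
- hasp_hinge (a point): middle of the hasp's hinge pin, which lies along y at the free edge of the lid: in the lid's frame x = -145 mm, z = 16 mm; with the lid shut it is 5 mm in front of the case front and 116.5 mm above the bench. Axes turn with the hasp: the strap points along -z, its outer face looks to -x.
- hasp_tip (a point): middle of the free end of the hasp, 81 mm from its hinge pin. The hasp is a steel strap 34 mm wide and 3 mm thick (its outer face 4 mm outside the pin's centre line), plain from 2 to 43 mm from the pin, then with a slot 10 mm wide from 43 to 70 mm.
- hasp (a joint): hasp angle relative to the lid in rad: 0 hanging flat along the case front (lid shut), 1.57 standing straight out, 3.14 standing straight up off the shut lid, more: leaning back over the lid; at most 4.3; starts leaning back. It stays where it is left and moves with under 2 N.
- catch (a point): outer face of the steel staple (a U-loop of 6 mm bar) on the middle of the case front, 60.5 mm above the bench; it stands 17 mm out from the front and is 6 mm wide, 21 mm high
- small_a: one of two small ball bearings, 40 mm outer diameter, 12 mm thick; bystander; origin at the centre of its underside
- small_b: the other small ball bearing, 40 mm outer diameter, 12 mm thick; bystander
- plug: steel plug gauge standing upright, 34 mm wide at the foot, 75 mm high; bystander; origin at the centre of its underside
- oil: small white bottle with black cap, 52 mm wide, 130 mm high; bystander; origin at the centre of its underside
- driver: screwdriver 190 mm long lying on the bench along its x axis; bystander
- carton: cardboard carton 100 x 100 x 55 mm; bystander; origin at the centre of its underside
There are look-alikes about, which are no part of the job. Leave any green or turquoise look-alike of the bearing alone.

How it is judged:
By the outcome, as a careful person would: the job done as asked, in the order asked, and still so for the second after the job is handed in, with the robot touching nothing.
It also fails if it takes over 70 s, if anything falls off the work surface, if the arm or the gripper's body presses on something with over 40 N, if the wrist force passes 120 N, or if a joint passes its speed limit or range.

## Robot

A 7-joint arm with a two-finger parallel gripper is mounted at the origin on the work surface. World frame = base frame: x ahead of the robot, y to its left, z up, the work surface at z = 0. Lengths are in m, angles in rad, forces in N, time in s.
With the tool pointing down it reaches from about 0.4 to 0.875 m from the base axis. Payload 6.5 kg.
Tool frame: the origin (TCP) lies midway between the tips of the shut fingers; the grasp point (between the pads) lies 19 mm behind it; z points along the fingers, y is the line along which they close (so a half turn about z gives the same grasp; the last joint's range is limited). The gripper opens to 85 mm and grips with 20 to 120 N. Pads are 22 mm wide; open, the fingers measure 114 mm over their backs; the gripper's body (76 mm by 85 mm) begins 54 mm behind the grasp point. The pads swing forward as they close: fully open they stand 13 mm farther back than shut.
Start: joints at [1.088, 0.536, -0.004, 1.538, 0.003, 1.067, -0.071], TCP at [0.263, -0.594, 0.231] pointing down, gripper open.
Joint ranges: [-2.7, 2.7], [-0.37, 2.16], [-1.27, 1.26], [0.24, 2.4], [-1.31, 4.45], [0.19, 1.91], [-2.76, 2.76]. Speed limits (rad/s): [2.39, 2.39, 3.14, 3.14, 3.14, 3.14, 3.14].

## Interface

Orientations are given as a unit quaternion [x, y, z, w].
In Python, from station import telemetry, eyes, ticket gives the robot as it stands.
- The arm moves only by the tool apply_moves, never from a script. Its arguments are lists of equal length, an entry for each row: "dp": the shift along the tool's x, y, z in cm, a list of three; "roll": the turn about the tool's z in rad; "jaw": the closure, from 0 (fully open) to 1 (shut). In form: {"dp": [[tx, ty, tz], ...], "roll": [roll, ...], "jaw": [jaw, ...]}. A call has 1 to 10 rows; each row is the pose to reach, as a shift and turn from the pose commanded when the call began, along the tool's axes at that moment; what a row does not reach only later rows make up. A row lasts 1/8 s, in which the tool goes at most 62.5 mm and 10.7 degrees, less where a joint would pass 70% of its speed; a pose out of reach is approached as far as the arm can. A call with a gripper value outside its range is refused whole. The fingers move at their own pace and stop on an object; "squeeze" is the grip in N (left out, the last holds). Time passes only in rows, so rows that repeat a pose let the fingers close. It gives the time, the measured TCP pose, the force, the opening and the grip force at its end, in the units of the state.
- telemetry.sense(): the state, without advancing time (a new reading comes with each control period).
- eyes.camera(name): name is "scene" or "top" or "wrist"; returns (picture, depth): 384x512x3 uint8, blue, green, red; 384x512 float32, m along the optical axis (not along the pixel's ray), 0 where there is no reading.
- eyes.camera_params(name): a dict with "mtx" (3x3 intrinsics, pixels), "T" (4x4, takes a point from camera to world coordinates). Camera axes: x right, y down, z forward; pixel columns grow to the right and rows downward; lengths in m; the calibration is good to about 2 mm. A picture is of the moment at which its call begins: read the wrist's pose just before it. camera_params takes no time and is no camera call; for the wrist camera it gives the pose at the moment of the call.
- ticket.hand_in(): hands the job in; it is judged then, once.
The state is a dict: "time": time; "q": joint angles; "qd": joint speeds; "tau": joint torques, N m; "ee_pos": TCP position; "tool_rot": TCP orientation; "ft_force": force on the tool from outside, world axes, zero at the start; "wrist_torque": the same for the moment, N m; "gripper_width": finger opening in m; "grasp_force": force on a finger pad.
Only numpy, scipy, OpenCV 4.12 (cv2) and the standard library are available. Lean on these libraries where they do the work, as an engineer would, in place of code of your own. Each camera call takes 0.05 s, during which the arm holds its last target. There are 200 camera calls.

## Working session

There is one attempt and no reset: what is moved stays moved. The work goes in short steps, Python scripts to look and compute and a tool call to move; the robot and the scene stay as the last step left them, time stands still between calls to the robot, and variables do not carry over. Pictures are saved under pics/ and viewed, at most 10 in all, crops included, and the job is handed in when it is done.

Besides the shell and the picture viewer there is one more tool, called after "Emit:" as name(argument=value, ...) on one line, values as JSON. apply_moves: Moves the arm, as the interface text tells. Its arguments: {"type":"object","properties":{"dp":{"type":"array"},"roll":{"type":"array"},"jaw":{"type":"array"},"squeeze":{"type":"number"}},"required":["dp","roll","jaw"]}

```bash
mkdir -p pics; ls; cat > h.py <<'E'
import numpy as np, cv2
from scipy.spatial.transform import Rotation as R
from station import telemetry, eyes, ticket
def snap(n,f):
    p=eyes.camera_params(n); im,d=eyes.camera(n)
    cv2.imwrite(f'pics/{f}.png',im); np.savez(f'pics/{f}.npz',d=d,K=p['mtx'],T=p['T']); return im,d
def load(f):
    z=np.load(f'pics/{f}.npz'); return z['d'],z['K'],z['T']
def world(f):
    d,K,T=load(f); v,u=np.indices(d.shape)
    P=np.stack([(u-K[0,2])/K[0,0]*d,(v-K[1,2])/K[1,1]*d,d],-1)
    return P@T[:3,:3].T+T[:3,3]
def rel(target):  # world pos -> dp in cm in the current tool frame (measured)
    s=telemetry.sense(); r=R.from_quat(s['tool_rot'])
    return r.inv().apply(np.array(target)-s['ee_pos'])*100
E
python3 - <<'E'
from h import *
np.set_printoptions(precision=4,suppress=True)
s=telemetry.sense();print(s); print(R.from_quat(s['tool_rot']).as_matrix())
a,_=snap('scene','s0'); b,_=snap('top','t0')
cv2.imwrite('pics/t0s.png',cv2.resize(b,(768,576)))
for n in('scene','top'): print(eyes.camera_params(n))
E
```

```text
pics
{'time': 0.0, 'q': array([ 1.0878,  0.5372, -0.0045,  1.5389,  0.0026,  1.0673, -0.0712]), 'qd': array([ 0.0003, -0.0002,  0.0006, -0.0009,  0.0006,  0.0013, -0.    ]), 'tau': array([ -0.0002, -58.341 ,   1.0485, -25.9109,   0.0123,   0.0095,
        -0.0001]), 'ee_pos': array([ 0.2629, -0.5938,  0.2304]), 'tool_rot': array([ 0.9783,  0.207 , -0.0002, -0.0008]), 'ft_force': array([0.9967, 0.0282, 0.3385]), 'wrist_torque': array([-0.0305,  0.0453, -0.0272]), 'grasp_force': 0.0, 'gripper_width': 0.0854877137851916}
[[ 0.9143  0.405  -0.0008]
 [ 0.405  -0.9143  0.0015]
 [-0.0001 -0.0017 -1.    ]]
{'mtx': array([[370.6614,   0.    , 252.5662],
       [  0.    , 370.6614, 190.5883],
       [  0.    ,   0.    ,   1.    ]]), 'T': array([[ 0.851 ,  0.2832, -0.4422,  1.103 ],
       [ 0.5246, -0.4944,  0.6931, -0.91  ],
       [-0.0223, -0.8218, -0.5693,  0.8353],
       [ 0.    ,  0.    ,  0.    ,  1.    ]])}
{'mtx': array([[467.4465,   0.    , 254.5126],
       [  0.    , 467.4465, 191.9639],
       [  0.    ,   0.    ,   1.    ]]), 'T': array([[-0.0282, -0.9845,  0.1731,  0.2564],
       [-0.9996,  0.0278, -0.0046,  0.0119],
       [-0.0002, -0.1731, -0.9849,  1.5188],
       [ 0.    ,  0.    ,  0.    ,  1.    ]])}
```

View pics/s0.png

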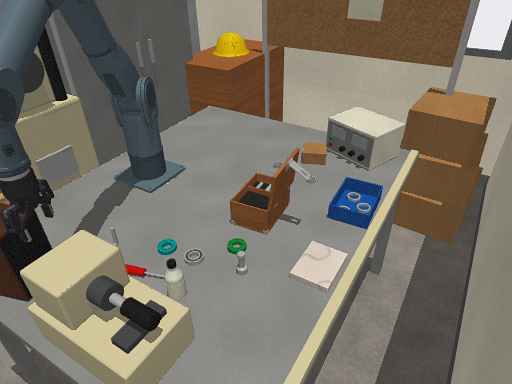

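View pics/t0s.png

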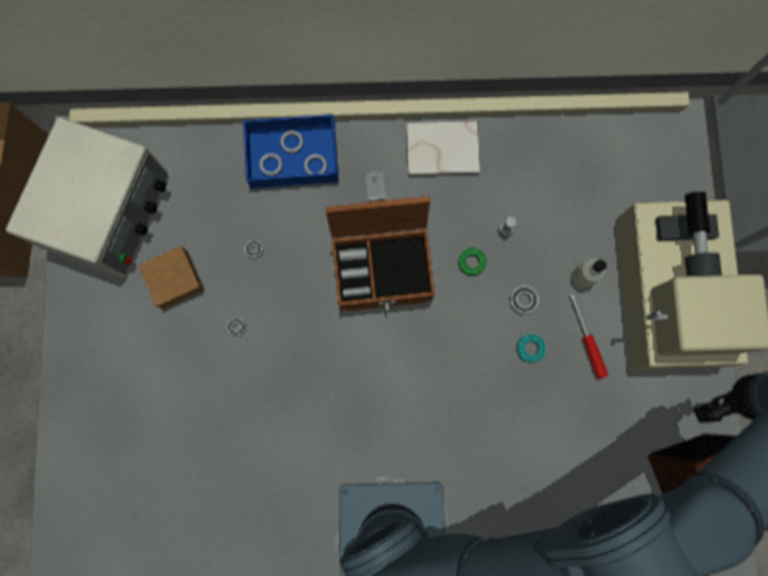

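The scene view shows the grey steel bearing at about (194,256), with turquoise (167,246) and green (237,245) look-alikes, the case at (262,200) with its lid open, and the hasp leaning back behind the lid. In the enlarged top view the bearing is at (524,299), the case at about (383,270), the hasp at (376,186) and the staple at (387,308).

```bash
python3 - <<'E'
from h import *
np.set_printoptions(precision=4,suppress=True)
W=world('t0')
# bearing
b=W[185:214,335:364]; m=(b[...,2]>0.009)&(b[...,2]<0.03); p=b[m]
print('bench z',np.median(W[230:250,250:300,2])); 
c,r=cv2.minEnclosingCircle(p[:,:2].astype(np.float32)); print('bearing',c,r,p[:,2].mean(),len(p))
for nm in('t0','s0'):
    W=world(nm); 
    reg=(W[...,0]>0.4)&(W[...,0]<0.85)&(abs(W[...,1])<0.2)
    m=reg&(abs(W[...,2]-0.1)<0.006)
    q=W[m]; print(nm,len(q)); rect=cv2.minAreaRect(q[:,:2].astype(np.float32)); print('rim',rect)
    m=reg&(W[...,2]>0.11)
    q=W[m]; print('above', len(q), q.min(0),q.max(0))
    m=reg&(abs(W[...,2]-0.065)<0.004); q=W[m]; print('liner',cv2.minAreaRect(q[:,:2].astype(np.float32)),len(q))
a=cv2.imread('pics/s0.png'); t=cv2.imread('pics/t0.png')
x=cv2.resize(a[140:235,220:320],None,fx=5,fy=5,interpolation=cv2.INTER_CUBIC)[:,:480]
y=cv2.resize(t[105:215,205:300],None,fx=4.2,fy=4.2,interpolation=cv2.INTER_CUBIC)[:475]
h=min(len(x),len(y)); o=np.hstack([x[:h,:400],y[:h]]);print(o.shape); cv2.imwrite('pics/c1.png',o)
E
```

```text
bench z -0.0008093955453571944
bearing (0.48791542649269104, -0.30421948432922363) 0.03255308046936989 0.014623707965230142 204
t0 437
rim ((0.554158091545105, 0.002726159989833832), (0.14437751471996307, 0.20008067786693573), 4.474715232849121)
above 1615 [ 0.6158 -0.0904  0.11  ] [0.7252 0.1087 0.2508]
liner ((0.6554460525512695, 0.04068435728549957), (0.3983364403247833, 0.2205619215965271), 18.913192749023438) 1593
s0 234
rim ((0.560571014881134, 0.0040466636419296265), (0.1546555459499359, 0.20649462938308716), 4.2277960777282715)
above 920 [ 0.6281 -0.0923  0.1101] [0.7252 0.1102 0.2473]
liner ((0.6538165211677551, 0.03225955367088318), (0.3823128640651703, 0.2221573293209076), 16.40260124206543) 588
(462, 799, 3)
```

View pics/c1.png

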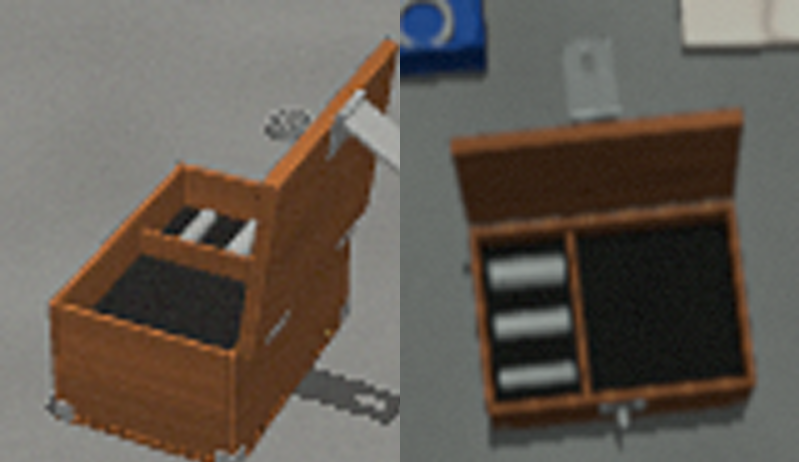

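```bash
python3 - <<'E'
from h import *
np.set_printoptions(precision=4,suppress=True)
for nm in('t0','s0'):
    W=world(nm); reg=(W[...,0]>0.4)&(W[...,0]<0.85)&(abs(W[...,1])<0.2)
    q=W[reg&(W[...,2]>0.115)]
    # lid inner-face plane, RANSAC-lite
    best=None; rng=np.random.default_rng(0)
    for _ in range(500):
        a=q[rng.choice(len(q),3,False)]; n=np.cross(a[1]-a[0],a[2]-a[0]); n/=np.linalg.norm(n)+1e-12
        i=abs((q-a[0])@n)<0.003
        if best is None or i.sum()>best.sum(): best=i
    p=q[best]; c=p.mean(0); n=np.linalg.svd(p-c)[2][2]; n*=-np.sign(n[0])
    print(nm,'plane n',n,'yaw deg',np.degrees(np.arctan2(-n[1],-n[0])),'lid ang from n',1.5708-np.arctan2(n[2],np.hypot(n[0],n[1]))*1 , 'n',best.sum(),'c',c, p.min(0),p.max(0))
    o=q[(~best)&(((q-c)@n)<-0.016)]; print('hasp',len(o),o.min(0),o.max(0))
    if len(o)>20:
        cc=o.mean(0); u,s_,v=np.linalg.svd(o-cc); print(cc,v[0],v[2],s_)
    m=reg&(abs(W[...,2]-0.1)<0.005)&(W[...,0]<0.6); r=W[m]
    # per-y front edge
    yw=np.radians(4.4); e=np.array([[np.cos(yw),np.sin(yw)],[-np.sin(yw),np.cos(yw)]]); l=r[:,:2]@e.T
    print('case-frame x min',np.sort(l[:,0])[:30:6],'y',np.sort(l[:,1])[:40:8],np.sort(l[:,1])[-40::8])
    f=l[(l[:,0]<l[:,0].min()+0.012)]; print('front rim mean x',f[:,0].mean(),np.polyfit(f[:,1],f[:,0],1))
E
```

```text
t0 plane n [-0.9884 -0.0801  0.1293] yaw deg 4.631490577421531 lid ang from n 1.4411172075337915 n 1174 c [0.6336 0.0095 0.1828] [ 0.6165 -0.0904  0.1151] [0.6518 0.1087 0.2471]
hasp 178 [ 0.6567 -0.004   0.1922] [0.7252 0.0332 0.244 ]
[0.6907 0.014  0.2185] [-0.8374 -0.0626  0.543 ] [0.5411 0.0457 0.8397] [0.3009 0.1363 0.0236]
case-frame x min [0.4809 0.4814 0.4817 0.4821 0.4824] y [-0.1399 -0.1387 -0.138  -0.1371 -0.1364] [0.0567 0.0574 0.058  0.0587 0.0594]
front rim mean x 0.4844665299153954 [-0.0025  0.4844]
s0 plane n [-0.9899 -0.0748  0.1202] yaw deg 4.32098421026752 lid ang from n 1.4503144719489758 n 569 c [ 0.6462 -0.0096  0.1796] [ 0.6298 -0.0922  0.1151] [0.6592 0.1096 0.244 ]
hasp 141 [ 0.6671 -0.0054  0.1962] [0.7252 0.0341 0.2347]
[0.6953 0.0132 0.2162] [ 0.8404  0.0834 -0.5355] [-0.5338 -0.0443 -0.8445] [0.2321 0.1301 0.0195]
case-frame x min [0.4817 0.483  0.4839 0.4842 0.4853] y [-0.1421 -0.1396 -0.1388 -0.1379 -0.1373] [0.0164 0.0388 0.0532 0.0557 0.0575]
front rim mean x 0.48654006090547525 [-0.0046  0.4863]
```

```bash
cat >> h.py <<'E'
Y=np.radians(4.5); LR=np.array([[np.cos(Y),np.sin(Y)],[-np.sin(Y),np.cos(Y)]])
def loc(p): p=np.array(p,float); return np.r_[LR@p[:2],p[2]]
def unloc(l): return np.r_[LR.T@np.array(l[:2]),l[2]]
def st():
    s=telemetry.sense(); m=R.from_quat(s['tool_rot']).as_matrix()
    print('t %.2f loc'%s['time'],loc(s['ee_pos']).round(4),'yaw %.2f'%np.degrees(np.arctan2(m[1,0],m[0,0])),'F',s['ft_force'].round(1),'w %.4f g %.1f'%(s['gripper_width'],s['grasp_force']),'q',s['q'].round(2)); return s
E
python3 - <<'E'
from h import *
np.set_printoptions(precision=4,suppress=True)
s=st()
P=np.vstack([world('t0').reshape(-1,3),world('s0').reshape(-1,3)]); P=P[P[:,2]>0.05]
for f in np.linspace(0,1,7):
    c=np.array([0.263,-0.594])*(1-f)+np.array([0.488,-0.304])*f
    for r in(0.06,0.1):
        d=P[np.hypot(*(P[:,:2]-c).T)<r]; print(f.round(2),r,len(d),d[:,2].max() if len(d) else 0, end=' | ')
    print()
# mic front corner extents
d=P[(P[:,1]<-0.4)&(P[:,0]>0.33)&(P[:,0]<0.75)&(P[:,2]<0.4)]; print(d.min(0),d.max(0))
print('to bearing hover', rel(unloc([0.4626,-0.3414,0.10])), 'local', loc([0.488,-0.304,0]))
E
```

```text
t 0.10 loc [ 0.2155 -0.6127  0.2305] yaw 23.88 F [-0.5 -0.9 -0.8] w 0.0857 g 0.0 q [ 1.09  0.54 -0.    1.54  0.    1.07 -0.07]
0.0 0.06 4690 0.6294050787373544 | 0.0 0.1 8203 0.6630947690572779 | 
0.17 0.06 4413 0.6500608142096174 | 0.17 0.1 7977 0.6766687922446485 | 
0.33 0.06 613 0.24411338633434854 | 0.33 0.1 5398 0.6648759867227056 | 
0.5 0.06 0 0 | 0.5 0.1 1214 0.2451258159878098 | 
0.67 0.06 0 0 | 0.67 0.1 54 0.24337856467202057 | 
0.83 0.06 0 0 | 0.83 0.1 30 0.08740349932779656 | 
1.0 0.06 0 0 | 1.0 0.1 0 0 | 
[ 0.3309 -0.7226  0.05  ] [ 0.6735 -0.4104  0.2478]
to bearing hover [ 32.3154 -17.3677  13.0727] local [ 0.4626 -0.3414  0.    ]
```

Emit:
apply_moves(dp=[[6.5,-12.9,-9],[6.5,-12.9,-9],[6.5,-12.9,-9],[32.3,-17.4,-2],[32.3,-17.4,-2],[32.3,-17.4,-2],[32.3,-17.4,-2],[32.3,-17.4,-2],[32.3,-17.4,-2]], roll=[0,0,0,0.15,0.34,0.34,0.34,0.34,0.34], jaw=[0,0,0,0.12,0.12,0.12,0.12,0.12,0.12], squeeze=50)

```text
time: 1.23
ee_pos: [0.4893, -0.3019, 0.2501]
tool_rot: [0.999, 0.041, -0.001, -0.001]
ft_force: [-0.7, -0.7, -0.1]
gripper_width: 0.0753
grasp_force: 0.0
```

```bash
python3 - <<'E'
from h import *
np.set_printoptions(precision=4,suppress=True)
s=st(); im,d=snap('wrist','w1')
W=world('w1'); m=(abs(W[...,2]-0.0155)<0.004)&(np.hypot(W[...,0]-.488,W[...,1]+.304)<.05)
p=W[m]; print(len(p)); c,r=cv2.minEnclosingCircle(p[:,:2].astype(np.float32)); print(c,r,p[:,2].mean(), p[:,:2].mean(0)); print('dp',rel([c[0],c[1],-0.003]))
E
```

```text
t 1.23 loc [ 0.4641 -0.3393  0.2501] yaw 4.66 F [-0.7 -0.7 -0.1] w 0.0753 g 0.0 q [ 0.57  0.39 -0.13  1.72  0.05  1.04 -1.06]
1213
(0.4876690208911896, -0.30151957273483276) 0.03100208379328251 0.015122890788530359 [ 0.4886 -0.3013]
dp [ 0.0214 -0.2212 25.3641]
```

View pics/w1.png

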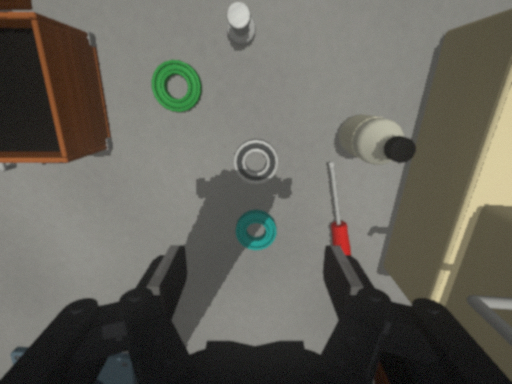

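The wrist view shows the bearing alone at (256,160), between the opened fingers' line; the bottle at (375,140) and driver are well clear.

Emit:
apply_moves(dp=[[0,-0.1,6],[0,-0.1,12],[0,-0.1,18],[0,-0.1,22],[0,-0.1,24.0],[0,-0.1,25.0],[0,-0.1,25.0],[0,-0.1,25.0]], roll=[0,0,0,0,0,0,0,0], jaw=[0.12,0.12,0.12,0.12,0.12,0.12,0.12,0.12])

```text
time: 2.28
ee_pos: [0.489, -0.3042, 0.0027]
tool_rot: [0.999, 0.038, 0.001, 0.001]
ft_force: [0.7, -0.0, -0.9]
gripper_width: 0.0747
grasp_force: 0.0
```

```bash
python3 - <<'E'
from h import *
st()
E
```

```text
t 2.27 loc [ 0.4636 -0.3416  0.0027] yaw 4.39 F [ 0.7 -0.  -0.9] w 0.0747 g 0.0 q [ 0.55  0.75 -0.09  1.85  0.12  0.55 -1.11]
```

Emit:
apply_moves(dp=[[0,-0.2,0.4],[0,-0.2,0.4],[0,-0.2,0.4],[0,-0.2,0.4],[0,-0.2,0.4],[0,-0.2,0.4],[0,-0.2,0.4],[0,-0.2,0.4]], roll=[0,0,0,0,0,0,0,0], jaw=[0.12,0.12,0.5,0.5,0.5,0.5,0.5,0.5], squeeze=50)

```text
time: 3.28
ee_pos: [0.488, -0.3018, -0.0021]
tool_rot: [0.999, 0.038, 0.0, 0.0]
ft_force: [-1.2, 0.8, 5.2]
gripper_width: 0.0588
grasp_force: 54.6
```

Emit:
apply_moves(dp=[[0,0,-1.5],[0,0,-4],[0,0,-8],[0,0,-12],[0,0,-12]], roll=[0,0,0,0,0], jaw=[0.5,0.5,0.5,0.5,0.5])

```text
time: 3.9
ee_pos: [0.4899, -0.3027, 0.121]
tool_rot: [0.999, 0.038, 0.003, 0.002]
ft_force: [0.4, 0.2, -3.3]
gripper_width: 0.0594
grasp_force: 54.9
```

```bash
python3 - <<'E'
from h import *
np.set_printoptions(precision=4,suppress=True)
st(); im,d=snap('wrist','w2'); a,_=snap('scene','s2')
cv2.imwrite('pics/w2c.png',np.hstack([cv2.resize(im[200:384,130:380],None,fx=1.6,fy=1.6),cv2.resize(a[170:290,130:260],(400,294),interpolation=cv2.INTER_CUBIC)])[:,:800])
W=world('w2'); print('centre col')
for v in range(220,384,12): print(v,W[v,[215,235,256,275,295]].round(3).tolist())
E
```

```text
t 3.90 loc [ 0.4647 -0.3402  0.121 ] yaw 4.39 F [ 0.4  0.2 -3.3] w 0.0594 g 54.9 q [ 0.56  0.55 -0.11  1.82  0.09  0.76 -1.09]
centre col
220 [[0.51, -0.279, 0.129], [0.516, -0.29, 0.14], [0.516, -0.3, 0.139], [0.517, -0.309, 0.138], [0.513, -0.321, 0.128]]
232 [[0.509, -0.281, 0.14], [0.509, -0.29, 0.138], [0.509, -0.301, 0.137], [0.51, -0.31, 0.137], [0.511, -0.32, 0.139]]
244 [[0.501, -0.28, 0.137], [0.503, -0.291, 0.14], [0.427, -0.308, -0.0], [0.504, -0.311, 0.139], [0.504, -0.321, 0.138]]
256 [[0.494, -0.281, 0.137], [0.411, -0.287, 0.0], [0.413, -0.309, 0.001], [0.414, -0.33, -0.0], [0.497, -0.322, 0.138]]
268 [[0.486, -0.281, 0.137], [0.478, -0.291, 0.124], [0.407, -0.31, 0.015], [0.482, -0.314, 0.126], [0.49, -0.323, 0.138]]
280 [[0.479, -0.281, 0.137], [0.478, -0.292, 0.134], [0.475, -0.303, 0.13], [0.482, -0.313, 0.138], [0.482, -0.324, 0.137]]
292 [[0.473, -0.282, 0.139], [0.474, -0.292, 0.14], [0.474, -0.304, 0.138], [0.475, -0.314, 0.139], [0.476, -0.324, 0.139]]
304 [[0.346, -0.267, -0.0], [0.465, -0.293, 0.138], [0.464, -0.304, 0.136], [0.468, -0.314, 0.139], [0.353, -0.359, -0.0]]
316 [[0.33, -0.268, 0.001], [0.331, -0.291, 0.0], [0.333, -0.316, 0.0], [0.335, -0.338, 0.0], [0.572, -0.295, 0.264]]
328 [[0.312, -0.269, 0.0], [0.313, -0.292, -0.0], [0.315, -0.317, -0.001], [0.317, -0.34, -0.0], [0.319, -0.363, 0.0]]
340 [[0.294, -0.269, -0.0], [0.297, -0.293, 0.001], [0.298, -0.318, 0.0], [0.3, -0.341, 0.001], [0.301, -0.365, 0.0]]
352 [[0.499, -0.289, 0.199], [0.5, -0.295, 0.2], [0.5, -0.301, 0.2], [0.5, -0.307, 0.199], [0.5, -0.313, 0.199]]
364 [[0.498, -0.289, 0.202], [0.499, -0.295, 0.203], [0.5, -0.301, 0.204], [0.5, -0.306, 0.203], [0.501, -0.312, 0.204]]
376 [[0.499, -0.29, 0.207], [0.5, -0.295, 0.208], [0.499, -0.301, 0.206], [0.501, -0.306, 0.208], [0.501, -0.312, 0.207]]
```

View pics/w2c.png

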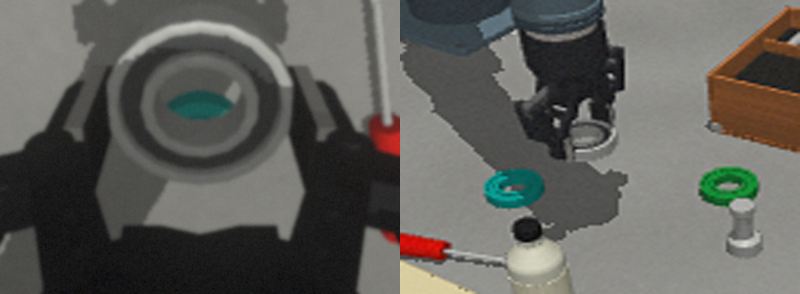

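The bearing is held level (top at z≈0.138 all round, seen at (200,100) in the left crop), and the bystanders are undisturbed. I'll check the wrist camera's overhang against the lid before entering the bay.

```bash
python3 - <<'E'
from h import *
s=st(); p=eyes.camera_params('wrist'); r=R.from_quat(s['tool_rot'])
print('cam in tool',r.inv().apply(p['T'][:3,3]-s['ee_pos']).round(3),'dir',r.inv().apply(p['T'][:3,2]).round(3))
print('above bay',rel(unloc([0.545,-0.0755,0.19])))
E
```

```text
t 4.00 loc [ 0.4623 -0.3387  0.1175] yaw 4.40 F [-0.7  0.1 -2.5] w 0.0589 g 54.9 q [ 0.56  0.56 -0.11  1.83  0.09  0.76 -1.09]
cam in tool [ 0.083 -0.001 -0.143] dir [-0.325 -0.001  0.946]
above bay [  8.21962826 -26.3307353   -7.25683894]
```

Emit:
apply_moves(dp=[[0,0,-5],[1,-3,-7.5],[3,-9,-7.5],[5,-15,-7.5],[7,-21,-7.5],[8.2,-26.3,-7.5],[8.2,-26.3,-7.5],[8.2,-26.3,-7.5],[8.2,-26.3,-7.5],[8.2,-26.3,-7.5]], roll=[-0.15,-0.33,-0.51,-0.69,-0.87,-1.05,-1.23,-1.4,-1.57,-1.57], jaw=[0.5,0.5,0.5,0.5,0.5,0.5,0.5,0.5,0.5,0.5])

```text
time: 5.25
ee_pos: [0.5482, -0.033, 0.1907]
tool_rot: [0.68, 0.733, -0.001, -0.001]
ft_force: [-0.8, -0.0, -1.8]
gripper_width: 0.0589
grasp_force: 56.0
```

```bash
python3 - <<'E'
from h import *
np.set_printoptions(precision=4,suppress=True)
s=st(); im,d=snap('wrist','w3'); W=world('w3')
L=W.copy(); L[...,:2]=W[...,:2]@LR.T
v=W[...,2]
m=(abs(v-0.065)<0.006)&(L[...,0]>.47)&(L[...,0]<.64)&(L[...,1]>-.15)&(L[...,1]<.0); p=L[m]
print('liner',len(p),np.percentile(p,[0.5,50,99.5],axis=0))
m=(abs(v-s['ee_pos'][2]-0.017)<0.004); p=L[m]; print('bearing',p.min(0),p.max(0),p.mean(0),len(p))
print('down',rel(unloc([0.545,-0.0755,0.0635])))
cv2.imwrite('pics/w3s.png',im)
E
```

```text
t 5.25 loc [ 0.5439 -0.0759  0.1907] yaw 94.27 F [-0.8 -0.  -1.8] w 0.0589 g 56.0 q [ 0.4   0.48 -0.55  1.82  0.3   0.94 -0.21]
liner 13215 [[ 0.486  -0.1303  0.0636]
 [ 0.5526 -0.053   0.0653]
 [ 0.6142 -0.0004  0.0704]]
bearing [ 0.5002 -0.1056  0.2037] [0.6357 0.0449 0.2117] [ 0.5751 -0.0517  0.2078] 12842
down [ 0.0399  0.1194 12.7503]
```

View pics/w3s.png

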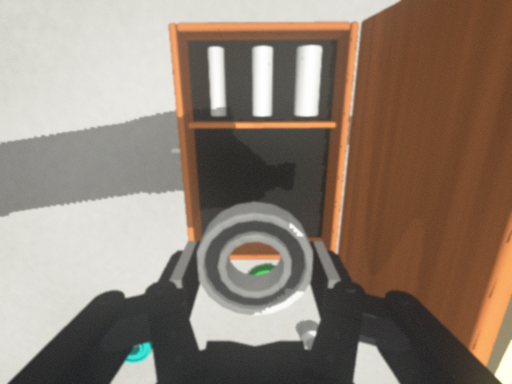

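The wrist view shows the held bearing at (256,258) above the empty bay, with the bay floor between columns 195–330, the gauges beyond the divider and the lid at right.

Emit:
apply_moves(dp=[[0,0.1,3],[0,0.1,7],[0,0.1,10],[0,0.1,11.6],[0,0.1,12.3],[0,0.1,12.5],[0,0.1,12.5]], roll=[0,0,0,0,0,0,0], jaw=[0.5,0.5,0.5,0.5,0.5,0.5,0.5])

```text
time: 6.18
ee_pos: [0.551, -0.0329, 0.068]
tool_rot: [0.68, 0.733, 0.0, 0.001]
ft_force: [0.1, -0.3, -1.8]
gripper_width: 0.0586
grasp_force: 56.0
```

Emit:
apply_moves(dp=[[0,0,0.1],[0,0,0.1],[0,0,0.2],[0,0,0.2]], roll=[0,0,0,0], jaw=[0.5,0.5,0.5,0.5])

```text
time: 6.68
ee_pos: [0.5503, -0.0329, 0.0652]
tool_rot: [0.68, 0.733, -0.0, -0.0]
ft_force: [-0.0, 0.1, -2.3]
gripper_width: 0.0586
grasp_force: 56.0
```

Emit:
apply_moves(dp=[[0,0,0.1],[0,0,0.1],[0,0,0.2],[0,0,0.2],[0,0,0.2]], roll=[0,0,0,0,0], jaw=[0.5,0.5,0.5,0.5,0.5])

```text
time: 7.3
ee_pos: [0.5503, -0.0329, 0.0632]
tool_rot: [0.68, 0.733, -0.0, -0.0]
ft_force: [-0.1, 0.0, -2.6]
gripper_width: 0.0588
grasp_force: 56.0
```

Emit:
apply_moves(dp=[[0,0,0.1],[0,0,0.1],[0,0,0.1]], roll=[0,0,0], jaw=[0.5,0.5,0.5])

```text
time: 7.68
ee_pos: [0.5505, -0.0329, 0.0629]
tool_rot: [0.68, 0.733, -0.0, 0.0]
ft_force: [-2.0, -0.1, 5.4]
gripper_width: 0.0588
grasp_force: 56.9
```

Emit:
apply_moves(dp=[[0,0,0],[0,0,0],[0,0,0],[0,0,0],[0,0,-2],[0,0,-6],[0,0,-11],[0,0,-16],[0,0,-16]], roll=[0,0,0,0,0,0,0,0,0], jaw=[0.25,0.17,0.17,0.17,0.17,0.17,0.17,0.17,0.17])

```text
time: 8.8
ee_pos: [0.5533, -0.0325, 0.2277]
tool_rot: [0.68, 0.733, 0.003, 0.004]
ft_force: [-0.8, 0.3, -1.0]
gripper_width: 0.0707
grasp_force: 0.0
```

```bash
python3 - <<'E'
from h import *
np.set_printoptions(precision=4,suppress=True)
s=st(); im,d=snap('top','t4'); W=world('t4'); L=W.copy(); L[...,:2]=W[...,:2]@LR.T
iw,_=snap('wrist','w4'); W=world('w4'); L=W.copy(); L[...,:2]=W[...,:2]@LR.T
m=(abs(W[...,2]-0.081)<0.005)&(L[...,0]>.495)&(L[...,0]<.605)&(L[...,1]>-.127)&(L[...,1]<-.025); p=L[m]
print(len(p), p.min(0),p.max(0)); print(cv2.minEnclosingCircle(p[:,:2].astype(np.float32)))
print(np.linalg.lstsq(np.c_[p[:,:2]-p[:,:2].mean(0),np.ones(len(p))],p[:,2],rcond=None)[0])
E
```

```text
t 8.80 loc [ 0.549  -0.0758  0.2277] yaw 94.36 F [-0.8  0.3 -1. ] w 0.0707 g 0.0 q [ 0.42  0.43 -0.57  1.78  0.28  1.   -0.18]
1991 [ 0.5151 -0.1049  0.076 ] [ 0.576  -0.0433  0.0832]
((0.5459928512573242, -0.07396353781223297), 0.031139828264713287)
[-0.0002 -0.0015  0.0801]
```

The bearing lies level at the centre of the bay (top at 0.080). Now over and behind the lid, fingers shut, beside the hasp.

Emit:
apply_moves(dp=[[0,0,-5],[0,0,-9],[-1,4,-9],[-2,9,-9],[-2.9,14,-9],[-2.9,15.3,-9],[-2.9,15.3,-9],[-2.9,15.3,-6],[-2.9,15.3,-3],[-2.9,15.3,-3]], roll=[0.17,0.34,0.52,0.7,0.88,1.06,1.24,1.42,1.57,1.57], jaw=[1,1,1,1,1,1,1,1,1,1], squeeze=20)

```text
time: 10.15
ee_pos: [0.7026, -0.0501, 0.2482]
tool_rot: [0.999, 0.039, -0.004, -0.0]
ft_force: [-0.5, -0.3, 0.3]
gripper_width: 0.0001
grasp_force: 0.0
```

```bash
python3 - <<'E'
from h import *
np.set_printoptions(precision=4,suppress=True)
s=st()
def path(c=(0.622,0.1005)):
    l=loc(s['ee_pos'])
    for th in (1.7,1.55,1.4,1.25,1.1,.95,.8,.65,.5,.35,.2,.1,.0):
        P=np.array(c)+.115*np.array([-np.cos(th),np.sin(th)])+.012*np.array([np.sin(th),np.cos(th)])
        t=unloc([P[0]+.011,-0.105,P[1]]); print(th,rel(t).round(2))
path()
E
```

```text
t 10.15 loc [ 0.6965 -0.105   0.2482] yaw 4.51 F [-0.5 -0.3  0.3] w 0.0001 g 0.0 q [ 0.15  0.64 -0.23  1.34  0.14  1.19 -1.58]
1.7 [-3.65 -0.    3.55]
1.55 [-5.36 -0.    3.29]
1.4 [-7.1  -0.01  3.29]
1.25 [-8.81 -0.01  3.55]
1.1 [-10.46  -0.01   4.06]
0.95 [-12.02  -0.01   4.81]
0.8 [-13.46  -0.01   5.79]
0.65 [-14.72  -0.01   6.97]
0.5 [-15.8   -0.01   8.33]
0.35 [-16.66  -0.     9.83]
0.2 [-17.29  -0.    11.45]
0.1 [-17.57  -0.    12.57]
0.0 [-17.74  -0.    13.71]
```

Emit:
apply_moves(dp=[[0,0,2],[0,0,3.4],[-3.6,0,3.5],[-5.4,0,3.3],[-7.1,0,3.3],[-8.8,0,3.6],[-10.5,0,4.1],[-12,0,4.8],[-13.5,0,5.8],[-14.7,0,7]], roll=[0,0,0,0,0,0,0,0,0,0], jaw=[1,1,1,1,1,1,1,1,1,1])

```text
time: 11.4
ee_pos: [0.5594, -0.0616, 0.1831]
tool_rot: [0.999, 0.039, 0.002, 0.0]
ft_force: [-0.2, 0.6, 5.0]
gripper_width: 0.0002
grasp_force: 1.7
```

```bash
python3 - <<'E'
from h import *
np.set_printoptions(precision=4,suppress=True)
s=st(); a,_=snap('scene','s5')
cv2.imwrite('pics/s5c.png',cv2.resize(a[110:250,190:350],None,fx=4,fy=4,interpolation=cv2.INTER_CUBIC))
W=world('s5'); L=W.copy(); L[...,:2]=W[...,:2]@LR.T
m=(L[...,0]>.47)&(L[...,0]<.61)&(L[...,2]>.115)&(abs(L[...,1]+.04)>.03)&(abs(L[...,1]+.105)>.05)&(L[...,1]<.06)&(L[...,1]>-.14); p=L[m]
print(len(p)); 
for x in np.arange(.48,.62,.02):
    q=p[abs(p[:,0]-x)<.005]; print(round(x,2),len(q),np.median(q[:,2]) if len(q) else 0)
E
```

```text
t 11.40 loc [ 0.5528 -0.1053  0.1831] yaw 4.46 F [-0.2  0.6  5. ] w 0.0002 g 1.7 q [ 0.22  0.46 -0.25  1.81  0.14  0.89 -1.58]
333
0.48 0 0
0.5 0 0
0.52 2 0.19794566436468275
0.54 17 0.18719605774703119
0.56 42 0.1691686407759604
0.58 44 0.15231519767746649
0.6 48 0.13511095417773522
0.62 0 0
```

View pics/s5c.png

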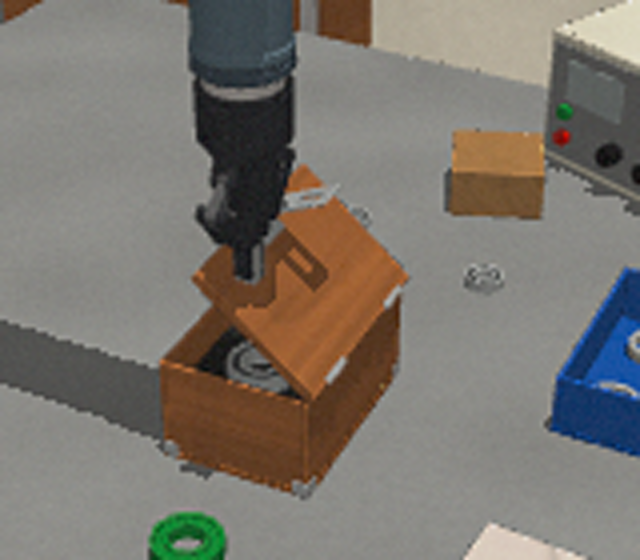

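The lid is about 0.7 rad open, with the shut fingertips pressing its outer face at (250,275) and the bearing lying in the bay at (258,360); the hasp at (310,200) is clear of the gripper.

Emit:
apply_moves(dp=[[-1.1,0,1.4],[-1.9,0,2.8],[-2.6,0,4.5],[-2.9,0,5.6],[-3.0,0,6.2],[-3.0,0,6.5],[-3.0,0,6.5]], roll=[0,0,0,0,0,0,0], jaw=[1,1,1,1,1,1,1])

```text
time: 12.32
ee_pos: [0.529, -0.0635, 0.1172]
tool_rot: [0.999, 0.039, 0.0, -0.0]
ft_force: [1.3, -0.2, 0.5]
gripper_width: 0.0003
grasp_force: 0.0
```

Emit:
apply_moves(dp=[[0,0,0.3],[0,0,0.5],[0,0,0.6],[0,0,0.6],[0,0,0.6]], roll=[0,0,0,0,0], jaw=[1,1,1,1,1])

```text
time: 12.95
ee_pos: [0.5291, -0.0636, 0.1125]
tool_rot: [0.999, 0.038, 0.0, 0.0]
ft_force: [-3.8, 0.7, 13.1]
gripper_width: -0.0002
grasp_force: 6.7
```

Emit:
apply_moves(dp=[[0,0,0.2],[0,0,0.2],[0,0,-4],[2,0,-10],[4,-3,-10],[4,-6.5,-10],[4,-6.5,-6],[4,-6.5,-5.5],[4,-6.5,-5.5]], roll=[0,0,0,0,0,0,0,0,0], jaw=[1,1,1,1,1,1,1,1,1])

```text
time: 14.08
ee_pos: [0.5637, 0.0035, 0.1665]
tool_rot: [0.999, 0.038, -0.0, 0.0]
ft_force: [1.0, -0.1, 0.5]
gripper_width: 0.0
grasp_force: 0.0
```

```bash
python3 - <<'E'
from h import *
np.set_printoptions(precision=4,suppress=True)
s=st()
for n,f in(('top','t6'),('scene','s6')):
    a,_=snap(n,f)
    W=world(f); L=W.copy(); L[...,:2]=W[...,:2]@LR.T
    for x in np.arange(.48,.63,.02):
        print([ (round(x,2), len(q), np.round(np.median(q[:,2]),4)) for y in (-.12,.03) for q in [L[(abs(L[...,0]-x)<.006)&(abs(L[...,1]-y)<.015)&(L[...,2]>.095)]] if len(q)])
    h=L[(L[...,2]>.125)&(L[...,2]<.2)&(abs(L[...,1]+.04)<.03)&(L[...,0]<.53)]; print('hasp',len(h),h.min(0) if len(h) else 0,h.max(0) if len(h) else 0)
cv2.imwrite('pics/s6c.png',cv2.resize(a[110:250,190:350],None,fx=4,fy=4,interpolation=cv2.INTER_CUBIC))
pin=np.array([.477,.1165])
for ph in (3.3,3.1,2.8,2.5,2.2,1.9,1.6,1.4,1.2,1.0,.8,.6,.4,.2,0):
    P=pin+.038*np.array([-np.sin(ph),-np.cos(ph)])+.004*np.array([-np.cos(ph),np.sin(ph)])
    print(ph,[rel(unloc([P[0]+o,-.040,P[1]])).round(2).tolist() for o in (.011,-.011)])
E
```

```text
t 14.07 loc [ 0.5622 -0.0407  0.1665] yaw 4.35 F [ 1.  -0.1  0.5] w 0.0000 g 0.0 q [ 0.12  0.49 -0.26  1.81  0.16  0.86 -1.72]
[(np.float64(0.48), 22, np.float64(0.1103))]
[(np.float64(0.5), 39, np.float64(0.1124))]
[(np.float64(0.52), 37, np.float64(0.1107))]
[(np.float64(0.54), 39, np.float64(0.1117))]
[(np.float64(0.56), 47, np.float64(0.1121))]
[(np.float64(0.58), 34, np.float64(0.1115))]
[(np.float64(0.6), 24, np.float64(0.111))]
[(np.float64(0.62), 25, np.float64(0.1111))]
hasp 4 [ 0.4851 -0.0256  0.1285] [ 0.4924 -0.0247  0.1392]
[(np.float64(0.48), 7, np.float64(0.1117)), (np.float64(0.48), 5, np.float64(0.111))]
[(np.float64(0.5), 18, np.float64(0.1128)), (np.float64(0.5), 17, np.float64(0.1122))]
[(np.float64(0.52), 16, np.float64(0.1117)), (np.float64(0.52), 11, np.float64(0.1112))]
[(np.float64(0.54), 17, np.float64(0.1121)), (np.float64(0.54), 15, np.float64(0.1115))]
[(np.float64(0.56), 18, np.float64(0.1116)), (np.float64(0.56), 14, np.float64(0.112))]
[(np.float64(0.58), 22, np.float64(0.1118)), (np.float64(0.58), 17, np.float64(0.1127))]
[(np.float64(0.6), 18, np.flo
[... 252 characters left out ...]
9]]
3.1 [[-7.26, -0.05, 1.27], [-9.46, -0.05, 1.27]]
2.8 [[-8.4, -0.05, 1.37], [-10.6, -0.04, 1.36]]
2.5 [[-9.46, -0.05, 1.8], [-11.66, -0.04, 1.79]]
2.2 [[-10.34, -0.04, 2.52], [-12.54, -0.04, 2.51]]
1.9 [[-10.97, -0.04, 3.47], [-13.17, -0.04, 3.47]]
1.6 [[-11.3, -0.04, 4.57], [-13.5, -0.04, 4.56]]
1.4 [[-11.32, -0.04, 5.33], [-13.52, -0.04, 5.32]]
1.2 [[-11.2, -0.04, 6.08], [-13.4, -0.04, 6.08]]
1.0 [[-10.93, -0.04, 6.79], [-13.13, -0.04, 6.79]]
0.8 [[-10.52, -0.05, 7.44], [-12.72, -0.04, 7.43]]
0.6 [[-9.99, -0.05, 7.99], [-12.19, -0.04, 7.99]]
0.4 [[-9.37, -0.05, 8.42], [-11.57, -0.04, 8.42]]
0.2 [[-8.66, -0.05, 8.73], [-10.86, -0.04, 8.72]]
0 [[-7.92, -0.05, 8.88], [-10.12, -0.05, 8.88]]
```

View pics/s6c.png

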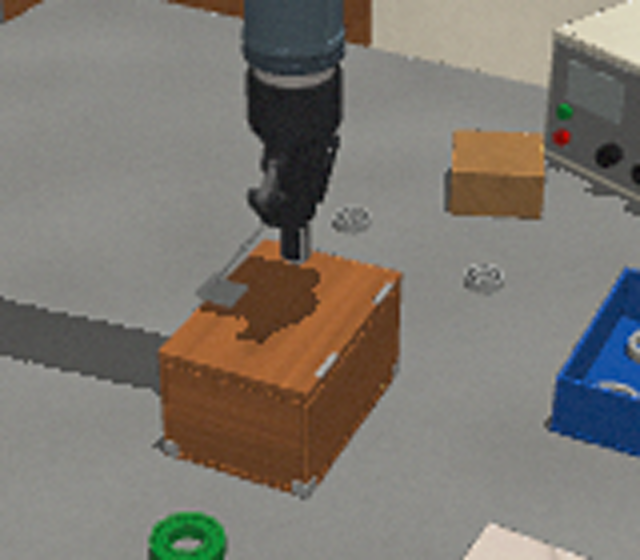

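The lid is shut (its face reads 0.112 all over), and the hasp leans back from (225,290) to about (262,230), with the fingertips behind it at (293,250).

Emit:
apply_moves(dp=[[-2.5,0,0.3],[-4.5,0,0.8],[-6,0,1.2],[-7.3,0,1.3],[-8.4,0,1.4],[-9.5,0,1.8],[-10.3,0,2.5],[-11,0,3.5],[-11,0,3.5]], roll=[0,0,0,0,0,0,0,0,0], jaw=[1,1,1,1,1,1,1,1,1])

```text
time: 15.3
ee_pos: [0.4523, -0.0044, 0.1301]
tool_rot: [0.999, 0.038, -0.002, -0.0]
ft_force: [0.8, -0.0, 0.6]
gripper_width: 0.0004
grasp_force: 0.0
```

```bash
python3 - <<'E'
from h import *
np.set_printoptions(precision=4,suppress=True)
s=st()
for n,f in(('top','t7'),('scene','s7')):
    a,_=snap(n,f)
    W=world(f); L=W.copy(); L[...,:2]=W[...,:2]@LR.T
    h=L[(L[...,2]>.03)&(L[...,2]<.22)&(abs(L[...,1]+.04)<.025)&(L[...,0]<.475)&(L[...,0]>.3)]
    for x in np.arange(.38,.48,.01):
        q=h[abs(h[:,0]-x)<.005]; print(round(x,3),len(q),q[:,2].min().round(3) if len(q) else '',q[:,2].max().round(3) if len(q) else '', end='; ')
    print()
    q=L[(abs(L[...,0]-.55)<.03)&(abs(L[...,1]+.11)<.015)&(L[...,2]>.095)]; print('lid',np.median(q[:,2]))
E
```

```text
t 15.30 loc [ 0.4506 -0.0399  0.1301] yaw 4.40 F [ 0.8 -0.   0.6] w 0.0004 g 0.0 q [ 0.14  0.38 -0.28  2.11  0.16  0.67 -1.74]
0.38 0  ; 0.39 0  ; 0.4 0  ; 0.41 0  ; 0.42 0  ; 0.43 0  ; 0.44 0  ; 0.45 0  ; 0.46 0  ; 0.47 0  ; 
lid 0.11144877313612955
0.38 0  ; 0.39 0  ; 0.4 12 0.136 0.141; 0.41 17 0.133 0.141; 0.42 16 0.131 0.137; 0.43 11 0.129 0.134; 0.44 11 0.126 0.2; 0.45 31 0.125 0.206; 0.46 95 0.12 0.216; 0.47 67 0.114 0.22; 
lid 0.1120155071492629
```

The depth readings put the hasp at about 1.9 rad, as predicted, with the lid still at 0.112.

Emit:
apply_moves(dp=[[-0.3,0,1.1],[-1.5,0,0.8],[-2.5,0,1.2],[-2.5,0,1.9],[-2.4,0,2.6],[-2.1,0,3.3],[-1.7,0,3.9],[-1.2,0,4.5],[-0.6,0,5.0],[-0.6,0,5.0]], roll=[0,0,0,0,0,0,0,0,0,0], jaw=[1,1,1,1,1,1,1,1,1,1])

```text
time: 16.65
ee_pos: [0.4484, -0.0046, 0.0809]
tool_rot: [0.999, 0.038, 0.0, -0.0]
ft_force: [0.3, -0.5, 0.6]
gripper_width: 0.0
grasp_force: 0.0
```

```bash
python3 - <<'E'
from h import *
s=st(); print(rel(unloc([.462,-.040,.080])))
E
```

```text
t 16.65 loc [ 0.4467 -0.0398  0.0809] yaw 4.41 F [ 0.3 -0.5  0.6] w 0.0000 g 0.0 q [ 0.11  0.47 -0.25  2.15  0.21  0.55 -1.78]
[1.53287185 0.01686823 0.09386264]
```

Now push it home against the front in small steps.

Emit:
apply_moves(dp=[[0.7,0,0],[1.2,0,0],[1.5,0,0],[1.6,0,0],[1.6,0,0]], roll=[0,0,0,0,0], jaw=[1,1,1,1,1])

```text
time: 17.27
ee_pos: [0.4623, -0.0037, 0.0812]
tool_rot: [0.999, 0.038, -0.002, 0.0]
ft_force: [-5.5, 0.7, 3.8]
gripper_width: 0.0001
grasp_force: 2.7
```

Emit:
apply_moves(dp=[[0.2,0,0],[0.3,0,0],[0.3,0,0],[0.3,0,0]], roll=[0,0,0,0], jaw=[1,1,1,1])

```text
time: 17.77
ee_pos: [0.4623, -0.0038, 0.0807]
tool_rot: [0.999, 0.038, -0.004, 0.001]
ft_force: [-12.6, -0.4, 10.2]
gripper_width: -0.0
grasp_force: 6.4
```

Emit:
apply_moves(dp=[[-1.5,0,0],[-4,0,-2],[-4,0,-7],[-4,0,-12],[-4,0,-16],[-4,0,-16],[-4,0,-16],[-4,0,-16],[-4,0,-16],[-4,0,-16]], roll=[0,0,-0.18,-0.36,-0.54,-0.72,-0.9,-1.08,-1.26,-1.44], jaw=[1,1,1,1,1,1,1,1,1,1])

```text
time: 19.02
ee_pos: [0.4272, -0.0065, 0.2415]
tool_rot: [0.724, 0.69, 0.001, 0.001]
ft_force: [-0.1, -0.6, -0.2]
gripper_width: 0.0
grasp_force: 0.0
```

Emit:
apply_moves(dp=[[0,0,0],[0,0,0],[0,0,0],[0,0,0],[0,0,0],[0,0,0],[0,0,0],[0,0,0],[0,0,0],[0,0,0]], roll=[-0.18,-0.36,-0.54,-0.72,-0.9,-1.08,-1.26,-1.44,-1.62,-1.7], jaw=[1,1,1,1,1,1,1,1,1,1])

```text
time: 20.27
ee_pos: [0.4272, -0.0065, 0.2414]
tool_rot: [-0.039, 0.999, -0.0, 0.001]
ft_force: [-0.3, 0.3, -0.0]
gripper_width: -0.0002
grasp_force: 0.0
```

```bash
python3 - <<'E'
from h import *
np.set_printoptions(precision=4,suppress=True)
s=st(); im,_=snap('wrist','w8'); t,_=snap('top','t8')
cv2.imwrite('pics/f8.png',np.hstack([cv2.resize(im,(480,360)),cv2.resize(t[100:235,205:325],(320,360),interpolation=cv2.INTER_CUBIC)]))
for f in('w8','t8'):
    W=world(f); L=W.copy(); L[...,:2]=W[...,:2]@LR.T
    for dy in(-.012,0,.012):
      h=L[(L[...,2]>.02)&(L[...,2]<.125)&(abs(L[...,1]+.04-dy)<.004)&(L[...,0]<.495)&(L[...,0]>.43)]
      print(f,dy,[(round(z,2),len(q),q[:,0].min().round(4),np.median(q[:,0]).round(4)) for z in np.arange(.03,.125,.01) for q in [h[abs(h[:,2]-z)<.005]] if len(q)])
    for y in(-.12,.03): q=L[(abs(L[...,0]-.55)<.05)&(abs(L[...,1]-y)<.015)&(L[...,2]>.095)&(L[...,2]<.15)]; print('lid',len(q),np.median(q[:,2]) if len(q) else 0)
E
```

```text
t 20.27 loc [ 0.4254 -0.04    0.2414] yaw -175.48 F [-0.3  0.3 -0. ] w -0.0002 g 0.0 q [ 0.63  0.22 -0.8   2.05  0.19  0.95  1.37]
w8 -0.012 [(np.float64(0.04), 14, np.float64(0.471), np.float64(0.4715)), (np.float64(0.05), 17, np.float64(0.4709), np.float64(0.4713)), (np.float64(0.06), 23, np.float64(0.4708), np.float64(0.4713)), (np.float64(0.07), 17, np.float64(0.4709), np.float64(0.4713)), (np.float64(0.08), 23, np.float64(0.4708), np.float64(0.4711)), (np.float64(0.09), 25, np.float64(0.4708), np.float64(0.4713)), (np.float64(0.1), 26, np.float64(0.4707), np.float64(0.4712)), (np.float64(0.11), 55, np.float64(0.4709), np.float64(0.4717)), (np.float64(0.12), 76, np.float64(0.471), np.float64(0.4758))]
w8 0 [(np.float64(0.03), 2, np.float64(0.48), np.float64(0.4801)), (np.float64(0.04), 10, np.float64(0.4712), np.float64(0.4716)), (np.float64(0.05), 11, np.float64(0.4643), np.float64(0.4783)), (np.float64(0.06), 13, np.float64(0.4631), np.float64(0.4634)), (np.float64(0.07), 35, np.float64(0.4631), np.float64(0.4666)), (np.float64(0.08), 23, np.float64(0.4706), np.float64(0.4712))
[... 285 characters left out ...]
16, np.float64(0.4709), np.float64(0.4714)), (np.float64(0.05), 17, np.float64(0.4707), np.float64(0.4711)), (np.float64(0.06), 19, np.float64(0.4708), np.float64(0.4713)), (np.float64(0.07), 23, np.float64(0.4708), np.float64(0.4713)), (np.float64(0.08), 21, np.float64(0.4705), np.float64(0.4712)), (np.float64(0.09), 23, np.float64(0.4706), np.float64(0.4713)), (np.float64(0.1), 28, np.float64(0.4707), np.float64(0.4712)), (np.float64(0.11), 56, np.float64(0.4706), np.float64(0.4715)), (np.float64(0.12), 64, np.float64(0.4711), np.float64(0.4745))]
lid 906 0.11291748318810038
lid 897 0.11298582154268766
t8 -0.012 []
t8 0 []
t8 0.012 []
lid 136 0.11160111092497971
lid 280 0.11156630309701365
```

View pics/f8.png

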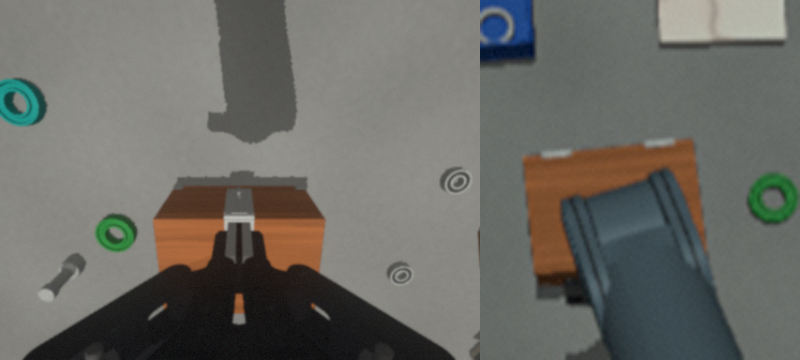

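The wrist view shows the hasp hanging flat on the case front at (240,203). Its face reads x = 0.471 from top to tip, and the staple stands out through the slot at x = 0.463. The lid is shut, and the bystanders in view look undisturbed.

```bash
python3 -c "
from h import *
print(ticket.hand_in())"
```

```text
the job is handed in; nothing more can be done
None
```

The bearing lies flat in the empty bay, the lid is fully shut, and the hasp is down flat on the case front with the staple through its slot; I handed it in at about 20 s.

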